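Sleeve a cake-stand stem and clamp it for gluing

ROBOT

A 7-joint arm with a two-finger parallel gripper is mounted at the origin on the work surface. World frame = base frame: x ahead of the robot, y to its left, z up, the work surface at z = 0. Lengths are in m, angles in rad, forces in N, time in s.
With the tool pointing down it reaches from about 0.35 to 0.9 m from the base axis. Payload 8.1 kg.
Tool frame: the origin (TCP) lies at the very end of the fingers, on their centre line; the grasp point (between the pads) lies 19 mm behind it; z points along the fingers, y is the line along which they close (so a half turn about z gives the same grasp; the last joint's range is limited). The gripper opens to 92 mm and grips with 3 to 60 N. Pads are 19 mm wide; open, the fingers measure 130 mm over their backs; the gripper's body (75 mm by 190 mm) begins 47 mm behind the grasp point.
Start: joints at [-1.303, 0.434, 0.025, 1.573, -0.012, 1.134, -0.075], TCP at [0.227, 0.583, 0.227] pointing down, gripper open.
Joint ranges: [-2.62, 2.62], [-0.44, 2.09], [-1.27, 1.32], [0.08, 2.57], [-1.32, 4.46], [0.12, 2], [-2.74, 2.74]. Speed limits (rad/s): [2.22, 2.22, 3.01, 3.01, 3.14, 3.14, 3.14].

INTERFACE

Orientations are given as a rotation vector (axis times angle).
In Python, from cell import arm gives the robot as it stands.
- The arm moves only by the tool carry_out, never from a script. Its argument "commands" is a list of rows, each a list of 7 numbers: the opening, from 0 (shut) to 1 (fully open), then the shift along the tool's x, y, z each as a share of 0.025 m, from -1 to 1, then the turn, a rotation vector about the tool's x, y, z each as a share of 0.1 rad, from -1 to 1. A call has 1 to 8 rows; each row shifts and turns the commanded pose from where the row before left it, along the tool's axes as they then stand; what a row does not reach is not made up. A row lasts 1/10 s, in which the tool goes at most 50 mm and 8.59 degrees, less where a joint would pass 70% of its speed; a pose out of reach is approached as far as the arm can. A call with a number of a shift or a turn outside -1 to 1 is refused whole. A call with a gripper value outside its range is refused whole. The fingers move at their own pace and stop on an object; "squeeze" is the grip in N (left out, the last holds). Time passes only in rows, so rows that do not move let the fingers close. It gives the time, the measured TCP pose, the force, the opening and the grip force at its end, in the units of the state.
- arm.observe(): the state, without advancing time (a new reading comes with each control period).
- arm.get_image(name): name is "side" or "top"; returns a dict with "pixels" (480x640x3 uint8, red, green, blue), "range_z" (480x640 float32, m along the optical axis (not along the pixel's ray), 0 where there is no reading), "mtx" (3x3 intrinsics, pixels), "k1" (the pictures are not rectified: a ray, as slopes to the right and down, at radius r is drawn at 1 + k1 r^2 times it, then the intrinsics apply), "R" (3x3) and "t" (3): a world point X has camera coordinates R X + t. Camera axes: x right, y down, z forward; pixel columns grow to the right and rows downward; lengths in m; the calibration is good to about 2 mm. A picture is of the moment at which its call begins.
- arm.sign_off(): hands the job in; it is judged then, once.
The state is a dict: "clock": time; "joints": joint angles; "dq": joint speeds; "joint_efforts": joint torques, N m; "position": TCP position; "ee_rot": TCP orientation; "force": force on the tool from outside, world axes, zero at the start; "ft_torque": the same for the moment, N m; "width": opening from 0.0 (shut) to 1.0 (fully open); "gripper_force": force on a finger pad.
Only numpy, scipy, OpenCV 4.12 (cv2) and the standard library are available. Lean on these libraries where they do the work, as an engineer would, in place of code of your own. Each camera call takes 0.05 s, during which the arm holds its last target. There are 200 camera calls.

TASK

On the repair bench the foot of a cake stand sits in a jig. Take the brass sleeve from the blue tray and, with the jig's toggle clamp swung open out of the way, slide the sleeve gently over the upright steel stub, without letting it drop, until it stands fully home on the blue foot. Then swing the clamp arm back over so that its pad holds the sleeve down, and leave the glasses, jar and glue bottle standing where they are.

Things in the scene. Friction and masses are not known exactly. Their poses are not given: they have to be found in the camera images.
- fixture: Fixed aluminium jig plate 225 x 100 x 12 mm, with a blue ceramic foot (disc 84 mm across, top 30 mm above the bench), its upright steel stub, and a red clamp bracket (60 mm wide, 126 mm high, round x = -97 mm). Origin: on the bench under the stub's axis; z up; x points from the bracket to the stub. The plate spans x -160 to 65 mm, y -50 to 50 mm.
- seat (a point): Centre of the blue foot's top face, on the stub's axis, 30 mm above the bench: where the centre of the sleeve's lower end must come to rest.
- stub_top (a point): Top of the steel stub, 50 mm above the seat (80 mm above the bench). The stub is 16 mm across and tapers to 8 mm over its top 6 mm.
- clamp_hinge (a point): Hinge of the toggle clamp: on the jig at x = -95 mm, y = 0, 112 mm above the bench. The hinge axis lies level along the fixture's y.
- clamp_arm (a joint): Clamp arm angle, rad: 0 = level over the stub, pad just bearing on a seated sleeve's top; -0.12 = shut on nothing; 1.57 = upright; 2.1 = fully open, leaning back. Over-centre by its weight (0.35 kg): falls shut before upright, open past it; may start shut or open. Steel bar 16 mm wide, 12 mm thick, 154 mm long from the hinge; pad 28 mm across, 95 mm from the hinge, under the bar.
- clamp_grip (a point): Grip point of the clamp's red handle: a round rod, 14 mm across, 70 mm long, sticking out sideways (along fixture -y, parallel to the hinge) from the arm's end. The point is 150 mm from the hinge along the arm and 42 mm to the -y side; the rod ends 28 mm beyond it.
- tray: Fixed shallow blue plastic tray, 250 x 250 x 35 mm outside, walls and floor 5 mm. Origin: centre of its underside. The sleeve, tumbler, beaker and jar stand in it, in any order, about 105 mm apart.
- sleeve: Loose brass tube, 32 mm outside, 19 mm bore, 70 mm long, about 0.3 kg, standing upright in the tray. Origin: centre of its lower end; z up along its axis.
- tumbler: Clear glass tumbler, loose, 66 mm across, 85 mm high, standing in the tray. Origin: centre of its underside. Leave alone.
- beaker: Green glass tumbler, loose, 68 mm across, 90 mm high, standing in the tray. Origin: centre of its underside. Leave alone.
- jar: Amber glass jar with a steel lid, loose, 64 mm across, 85 mm high, standing in the tray. Origin: centre of its underside. Leave alone.
- glue: White glue bottle with an orange cap, loose, 36 mm across, 85 mm high, standing on the bench beside the jig on its +y side. Origin: centre of its underside. Leave alone.
Not all that is in view belongs to the job. Leave any purple or red look-alike of the sleeve alone.

How it is judged:
On the way:
1. the sleeve stands fully home on the foot, over the stub, while the clamp is open (z of sleeve in the frame of seat between -0.003 and 0.003 m and horizontal distance between sleeve and seat below 0.003 m and angle between sleeve's own z axis and vertical below 0.05 rad and value of joint clamp_arm above 1.2 rad), for 0.2 s.
At the end, for the whole second after the job is handed in: The sleeve stands upright (within 0.05 rad) on the blue foot over the stub, its lower end within 3 mm of the seat in height and sideways, at rest, and the clamp arm is shut on it (joint within 0.03 rad of 0) (z of sleeve in the frame of seat between -0.003 and 0.003 m and horizontal distance between sleeve and seat below 0.003 m and angle between sleeve's own z axis and vertical below 0.05 rad and linear speed of sleeve below 0.02 m/s and value of joint clamp_arm between -0.03 and 0.03 rad); the robot touches nothing.
It fails at once if the sleeve is let drop down the stub (faster than 0.4 m/s) (horizontal distance between sleeve and seat below 0.012 m and z of sleeve in the frame of seat below 0.055 m and linear speed of sleeve above 0.4 m/s).
It fails at once if a glass, the jar or the glue bottle is moved more than 25 mm or tipped by more than 0.35 rad ((distance of tumbler from where it was at the start of the episode above 0.025 m or angle between tumbler's own z axis and vertical above 0.35 rad) or (distance of beaker from where it was at the start of the episode above 0.025 m or angle between beaker's own z axis and vertical above 0.35 rad) or (distance of jar from where it was at the start of the episode above 0.025 m or angle between jar's own z axis and vertical above 0.35 rad) or (distance of glue from where it was at the start of the episode above 0.025 m or angle between glue's own z axis and vertical above 0.35 rad)).
It also fails if it takes over 72 s, if anything falls off the work surface, if the arm or the gripper's body presses on something with over 40 N, if the wrist force passes 120 N, or if a joint passes its speed limit or range.

## Working session

There is one attempt and no reset: what is moved stays moved. The work goes in short steps, Python scripts to look and compute and a tool call to move; the robot and the scene stay as the last step left them, time stands still between calls to the robot, and variables do not carry over. Pictures are saved under pics/ and viewed, at most 10 in all, crops included, and the job is handed in when it is done.

Besides the shell and the picture viewer there is one more tool, called after "Request:" by a JSON object that holds its "method" and its "body". carry_out: Moves the arm, as the interface text tells. Shift numbers are shares of 0.025 m and turn numbers shares of 0.1 rad, none past 1 either way. Its arguments: {"type":"object","properties":{"commands":{"type":"array"},"squeeze":{"type":"number"}},"required":["commands"]}

```bash
ls; mkdir -p pics; cat > h.py <<'E'
import numpy as np, cv2
from cell import arm
def save(n):
    im=arm.get_image(n); np.savez(n+'.npz',**{k:np.asarray(v) for k,v in im.items()}); return im
def cloud(im):
    h,w=im['range_z'].shape
    u,v=np.meshgrid(np.arange(w),np.arange(h)); K=im['mtx']; k=float(im['k1'])
    xd=(u-K[0,2])/K[0,0]; yd=(v-K[1,2])/K[1,1]; x,y=xd.copy(),yd.copy()
    for _ in range(20):
        s=1+k*(x*x+y*y); x,y=xd/s,yd/s
    z=im['range_z']; P=np.stack([x*z,y*z,z],-1)
    return (P-im['t'])@im['R']
E
python3 - <<'E'
from h import *
for n in('side','top'):
    im=save(n); cv2.imwrite(f'pics/{n}0.png',im['pixels'][...,::-1]); print(n,im['mtx'],im['k1'],-im['R'].T@im['t'])
print(arm.observe())
E
```

```text
pics
side [[555.77973766   0.         322.84110776]
 [  0.         555.77973766 243.84929031]
 [  0.           0.           1.        ]] -0.05542379915557753 [ 0.15676637 -0.68242732  0.88454217]
top [[447.86893071   0.         320.97822885]
 [  0.         447.86893071 231.2869896 ]
 [  0.           0.           1.        ]] -0.0950879870876059 [ 0.46000189 -0.0867027   0.93677155]
{'clock': 0.1, 'joints': array([-1.30257827,  0.4351782 ,  0.0249806 ,  1.57398816, -0.01163221,
        1.13402771, -0.07508225]), 'dq': array([ 1.11845403e-03, -2.46651615e-03, -6.21275473e-05, -8.32706040e-04,
       -3.75219433e-04, -4.33676648e-04,  1.84058649e-03]), 'joint_efforts': array([ 3.48520145e-03, -6.69117594e+01,  9.88113731e-01, -3.15138960e+01,
       -6.05395390e-02,  3.75069177e-02,  4.24110539e-06]), 'position': array([0.22636206, 0.58207165, 0.22601501]), 'ee_rot': array([-5.79228215e-01, -3.08756683e+00,  2.27280178e-03]), 'force': array([-0.34020061,  0.05334126,  0.05765006]), 'ft_torque': array([ 0.01404253, -0.02498764, -0.04712757]), 'gripper_force': 0.0, 'width': 0.9962579656487931}
```

View pics/side0.png

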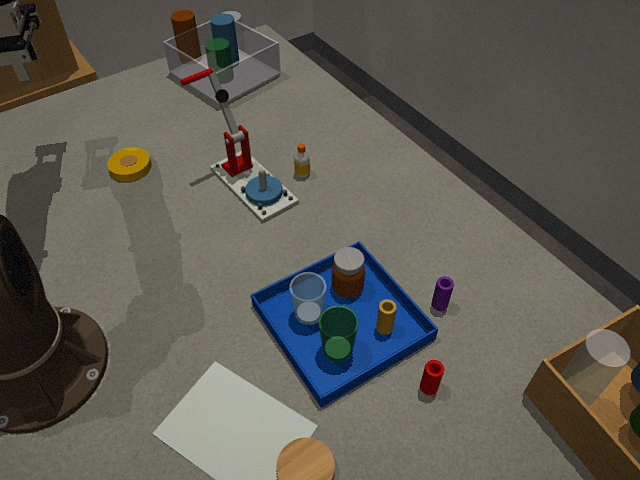

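View pics/top0.png

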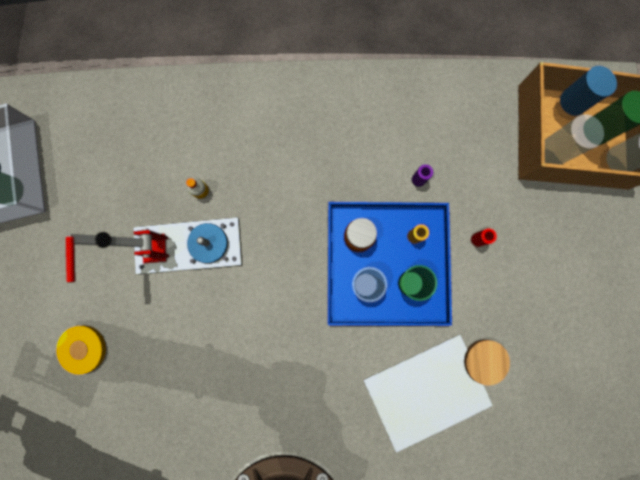

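The clamp is open: its arm leans left in the top view, with the red handle at (70,258). In the top view the sleeve is at (420,233), with the jar at (361,234) and the beaker at (418,283). The stub is at (205,241) and the glue at (197,188). The purple and red look-alikes stand outside the tray.

```bash
cat > m.py <<'E'
from h import *
from scipy.optimize import least_squares
def cfit(p,r):
    f=lambda c:np.hypot(p[:,0]-c[0],p[:,1]-c[1])-r
    return least_squares(f,(p.min(0)+p.max(0))[:2]/2,loss='soft_l1',f_scale=.002).x
for n in('side','top'):
    im=dict(np.load(n+'.npz')); C=cloud(im); hsv=cv2.cvtColor(im['pixels'],cv2.COLOR_RGB2HSV); H,S,V=[hsv[...,i].astype(int) for i in range(3)]
    ok=im['range_z']>0
    box=lambda u0,u1,v0,v1:(np.add.outer(np.arange(480),0*np.arange(640))>=v0)&(np.add.outer(np.arange(480),0*np.arange(640))<=v1)&(np.add.outer(0*np.arange(480),np.arange(640))>=u0)&(np.add.outer(0*np.arange(480),np.arange(640))<=u1)
    B={'side':dict(sl=(370,402,295,340),foot=(240,290,165,210),hand=(175,220,60,90),fix=(205,300,150,220),arm=(180,250,60,150)),
       'top':dict(sl=(405,435,220,247),foot=(182,232,218,268),hand=(60,80,230,285),fix=(130,245,212,275),arm=(60,170,225,285))}[n]
    m=box(*B['sl'])&ok&(abs(H-20)<8)&(S>120); p=C[m]; 
    print(n,'sleeve n',len(p),'z',np.percentile(p[:,2],[5,50,90,98]).round(4))
    t=p[p[:,2]>np.percentile(p[:,2],95)-.006]; print('  top ring mid',((t.min(0)+t.max(0))/2).round(4),'ext',np.ptp(t,0).round(4),'fit16',cfit(p[p[:,2]>.02],.016).round(4))
    m=box(*B['foot'])&ok&(abs(H-104)<12)&(S>90); p=C[m]; z=np.median(p[:,2]); t=p[abs(p[:,2]-z)<.004]
    print('  foot z',z.round(4),'mid',((np.percentile(t,1,axis=0)+np.percentile(t,99,axis=0))/2).round(4),'ext',np.ptp(t,0).round(4))
    m=box(*B['foot'])&ok&(C[...,2]>.045); p=C[m]; p=p[np.hypot(*(p[:,:2]-t.mean(0)[:2]).T)<.03]; print('  stub n',len(p),'zmax',np.percentile(p[:,2],[50,97]).round(4) if len(p) else '', 'mean',p.mean(0).round(4),'fit8',cfit(p,.008).round(4))
    m=box(*B['hand'])&ok&((H<8)|(H>172))&(S>150)&(C[...,2]>.13); p=C[m]; print('  handle n',len(p),'med',np.median(p,0).round(4),'min',p.min(0).round(4),'max',p.max(0).round(4)); q=p-p.mean(0);print('  dir',np.linalg.svd(q,full_matrices=False)[2][0].round(3))
    m=box(*B['fix'])&ok&(S<60)&(V>100)&(abs(C[...,2]-.012)<.006); r=cv2.minAreaRect((C[m][:,:2]*1000).astype(np.float32)); print('  plate rect',r)
    # column profile of things in the tray
    m=ok&(C[...,2]>.055)&(C[...,2]<.12)&(C[...,1]>-.5)&(C[...,1]<-.05)&(C[...,0]>.3)&(C[...,0]<.75); k,l,st,ce=cv2.connectedComponentsWithStats(m.astype(np.uint8))
    for i in range(1,k):
        if st[i,4]>20: q=C[l==i]; print('  obj',ce[i].round(),st[i,4],((q.min(0)+q.max(0))/2).round(3),np.ptp(q,0).round(3),im['pixels'][l==i].mean(0).astype(int))
E
python3 m.py
```

```text
side sleeve n 525 z [0.0134 0.0573 0.0755 0.0771]
  top ring mid [ 0.5612 -0.2847  0.0747] ext [0.0303 0.0308 0.0089] fit16 [ 0.5629 -0.2833]
  foot z 0.0294 mid [0.5554 0.1444 0.0292] ext [0.0826 0.0841 0.0079]
  stub n 101 zmax [0.0663 0.0816] mean [0.5544 0.144  0.0656] fit8 [0.5572 0.149 ]
  handle n 203 med [0.5092 0.3111 0.2446] min [0.4747 0.3043 0.2356] max [0.5482 0.3215 0.2497]
  dir [-0.997 -0.073 -0.018]
  plate rect ((549.6484375, 190.47683715820312), (189.07615661621094, 237.39019775390625), 36.26522445678711)
  obj [348. 265.] 975 [ 0.561 -0.167  0.075] [0.06  0.063 0.04 ] [105  96  84]
  obj [307. 290.] 917 [ 0.464 -0.177  0.075] [0.065 0.068 0.04 ] [ 77  94 111]
  obj [444. 285.] 248 [ 0.685 -0.301  0.065] [0.033 0.031 0.02 ] [67 27 82]
  obj [387. 309.] 294 [ 0.563 -0.284  0.067] [0.033 0.033 0.024] [112  84  27]
  obj [338. 326.] 1094 [ 0.465 -0.271  0.077] [0.068 0.068 0.043] [26 62 42]
  obj [434. 370.] 298 [ 0.553 -0.421  0.064] [0.032 0.032 0.018] [121  12   9]
top sleeve n 242 z [0.0216 0.0706 0.0763 0.0778]
  top ring mid [ 0.5625 -0.2812  0.0747] ext [0.0297
[... 203 characters left out ...]
355 med [0.5125 0.3134 0.2467] min [0.4774 0.3056 0.2393] max [0.5478 0.3215 0.2505]
  dir [-0.998 -0.059  0.011]
  plate rect ((553.9434814453125, 194.3949737548828), (100.65196990966797, 225.88369750976562), 3.8088643550872803)
  obj [425. 172.] 179 [ 0.686 -0.3    0.064] [0.031 0.031 0.018] [ 99  48 123]
  obj [360. 234.] 815 [ 0.562 -0.164  0.075] [0.059 0.061 0.039] [170 168 162]
  obj [420. 233.] 186 [ 0.562 -0.282  0.067] [0.03  0.031 0.023] [154 124  46]
  obj [488. 236.] 192 [ 0.553 -0.418  0.064] [0.032 0.033 0.019] [156  23  18]
  obj [421. 282.] 516 [ 0.466 -0.271  0.077] [0.066 0.068 0.044] [29 79 63]
  obj [372. 284.] 386 [ 0.465 -0.176  0.074] [0.064 0.065 0.038] [ 88 119 160]
```

Request:
{"method": "carry_out", "body": {"commands": [[0.7,-0.7,-0.7,-0.5,0,0,-0.54],[0.7,-0.7,-0.7,-0.5,0,0,-0.54],[0.7,-0.7,-0.7,-0.5,0,0,-0.54],[0.7,-0.7,-0.7,-0.5,0,0,-0.54],[0.7,-0.7,-0.7,-0.5,0,0,-0.54],[0.7,-0.7,-0.7,-0.5,0,0,-0.54],[0.7,-0.7,-0.7,-0.5,0,0,-0.54],[0.7,-0.7,-0.7,-0.5,0,0,-0.54]]}}

```text
clock: 0.9
position: [0.3383, 0.4197, 0.327]
ee_rot: [0.1, -3.14, 0.001]
force: [0.3, 0.8, -0.3]
width: 0.698
gripper_force: 0.0
```

```bash
cat > g.py <<'E'
import sys
from h import *
from scipy.spatial.transform import Rotation as R
s=arm.observe(); T=np.array(eval(sys.argv[1])); M=R.from_rotvec(s['ee_rot'])
Yd=np.array([-.062,.998,0]);Xd=np.array([-.998,-.062,0]);W=R.from_matrix(np.c_[Xd,Yd,[0,0,-1]])
print('t',round(s['clock'],2),'pos',s['position'].round(4),'shift(x25mm)',(M.inv().apply(T-s['position'])/.025).round(2),'turn(x.1)',((M.inv()*W).as_rotvec()/.1).round(2),'F',s['force'].round(1),'w',round(s['width'],3),'gf',s['gripper_force'],'q',s['joints'].round(2))
E
python3 g.py "[.562,-.2825,.2]"
```

```text
t 0.9 pos [0.3383 0.4197 0.327 ] shift(x25mm) [ -7.15 -28.59   5.09] turn(x.1) [-0.   -0.    0.01] F [ 0.3  0.8 -0.3] w 0.698 gf 0.0 q [-1.    0.23  0.01  1.62 -0.    1.29  0.65]
```

Request:
{"method": "carry_out", "body": {"commands": [[0.7,-0.25,-1,0,0,0,0],[0.7,-0.25,-1,0,0,0,0],[0.7,-0.25,-1,0,0,0,0],[0.7,-0.25,-1,0,0,0,0],[0.7,-0.25,-1,0,0,0,0],[0.7,-0.25,-1,0,0,0,0],[0.7,-0.25,-1,0,0,0,0],[0.7,-0.25,-1,0,0,0,0]]}}

```text
clock: 1.7
position: [0.4001, 0.223, 0.3265]
ee_rot: [0.096, -3.14, 0.0]
force: [-0.1, -0.0, -0.5]
width: 0.702
gripper_force: 0.0
```

Request:
{"method": "carry_out", "body": {"commands": [[0.7,-0.25,-1,0,0,0,0],[0.7,-0.25,-1,0,0,0,0],[0.7,-0.25,-1,0,0,0,0],[0.7,-0.25,-1,0,0,0,0],[0.7,-0.25,-1,0,0,0,0],[0.7,-0.25,-1,0,0,0,0],[0.7,-0.25,-1,0,0,0,0],[0.7,-0.25,-1,0,0,0,0]]}}

```text
clock: 2.5
position: [0.4622, 0.0265, 0.3265]
ee_rot: [0.096, -3.14, 0.0]
force: [-0.4, 0.3, -0.8]
width: 0.7
gripper_force: 0.0
```

Request:
{"method": "carry_out", "body": {"commands": [[0.7,-0.25,-1,0.2,0,0,0],[0.7,-0.25,-1,0.2,0,0,0],[0.7,-0.25,-1,0.2,0,0,0],[0.7,-0.25,-1,0.2,0,0,0],[0.7,-0.25,-1,0.2,0,0,0],[0.7,-0.25,-1,0.2,0,0,0],[0.7,-0.25,-1,0.2,0,0,0],[0.7,-0.25,-1,0.2,0,0,0]]}}

```text
clock: 3.3
position: [0.5244, -0.1698, 0.2862]
ee_rot: [0.096, -3.14, -0.0]
force: [1.0, 0.2, -0.2]
width: 0.699
gripper_force: 0.0
```

Request:
{"method": "carry_out", "body": {"commands": [[0.7,-0.25,-1,0.5,0,0,0],[0.7,-0.25,-1,0.5,0,0,0],[0.7,-0.25,-1,0.5,0,0,0],[0.7,-0.25,-1,0.5,0,0,0],[0.7,-0.15,-0.6,0.5,0,0,0],[0.7,0,0,0,0,0,0]]}}

```text
clock: 3.9
position: [0.5589, -0.2836, 0.2219]
ee_rot: [0.092, -3.137, -0.0]
force: [-1.3, 0.7, -0.3]
width: 0.703
gripper_force: 0.0
```

```bash
python3 g.py "[.562,-.2825,.047]"; cat >> h.py <<'E'
def crop(n,u0,u1,v0,v1,f,k=4):
    im=save(n); cv2.imwrite(f,cv2.resize(im['pixels'][v0:v1,u0:u1,::-1],None,fx=k,fy=k,interpolation=cv2.INTER_CUBIC))
E
python3 -c "
from h import *
crop('side',280,480,210,360,'pics/s1.png')"
```

```text
t 3.9 pos [ 0.5589 -0.2836  0.2219] shift(x25mm) [-0.15  0.03  7.  ] turn(x.1) [ 0.   -0.04 -0.04] F [-1.3  0.7 -0.3] w 0.703 gf 0.0 q [ 0.05  0.47  0.5   1.6  -0.24  1.14  2.24]
```

View pics/s1.png

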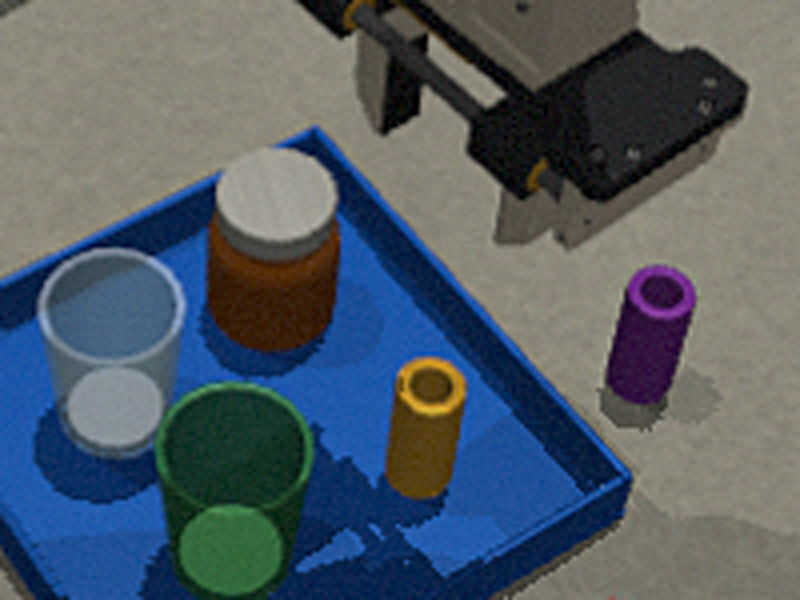

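In the crop the fingers hang above the brass sleeve (crop 430,425). They are clear of the jar (275,250) and the beaker (235,490). Descending.

Request:
{"method": "carry_out", "body": {"commands": [[0.7,-0.12,0.03,1,0,0,0],[0.7,0,0,1,0,0,0],[0.7,0,0,1,0,0,0],[0.7,0,0,1,0,0,0],[0.7,0,0,1,0,0,0],[0.7,0,0,1,0,0,0],[0.7,0,0,1,0,0,0],[0.7,0,0,0,0,0,0]]}}

```text
clock: 4.75
position: [0.5617, -0.2782, 0.0469]
ee_rot: [0.099, -3.136, -0.005]
force: [-0.4, 0.5, 0.4]
width: 0.697
gripper_force: 0.0
```

```bash
python3 g.py "[.562,-.2825,.047]"
```

```text
t 4.75 pos [ 0.5617 -0.2782  0.0469] shift(x25mm) [-0.   -0.17 -0.  ] turn(x.1) [ 0.03 -0.04  0.01] F [-0.4  0.5  0.4] w 0.697 gf 0.0 q [ 0.1   0.66  0.41  1.77 -0.35  0.8   2.32]
```

Request:
{"method": "carry_out", "body": {"commands": [[0.7,0,-0.17,0,0,0,0],[0.2,0,0,0,0,0,0],[0.2,0,0,0,0,0,0],[0.2,0,0,0,0,0,0],[0.2,0,0,0,0,0,0],[0.2,0,0,0,0,0,0],[0.2,0,0,0,0,0,0]], "squeeze": 35}}

```text
clock: 5.45
position: [0.5636, -0.285, 0.0496]
ee_rot: [-0.096, 3.14, 0.001]
force: [0.3, 0.9, 4.3]
width: 0.347
gripper_force: 34.9
```

Request:
{"method": "carry_out", "body": {"commands": [[0.2,0,0,-0.2,0,0,0],[0.2,0,0,-0.5,0,0,0],[0.2,0,0,-1,0,0,0],[0.2,0,0,-1,0,0,0],[0.2,0,0,-1,0,0,0],[0.2,0,0,-0.6,0,0,0],[0.2,0,0,-0.3,0,0,0],[0.2,0,0,0,0,0,0]]}}

```text
clock: 6.25
position: [0.5636, -0.2855, 0.165]
ee_rot: [-0.096, 3.139, -0.001]
force: [0.6, -0.8, -3.4]
width: 0.347
gripper_force: 34.9
```

```bash
python3 g.py "[.556,.1455,.165]"
```

```text
t 6.25 pos [ 0.5636 -0.2855  0.165 ] shift(x25mm) [-7.500e-01  1.723e+01 -1.000e-02] turn(x.1) [-0.    0.01 -0.01] F [ 0.6 -0.8 -3.4] w 0.347 gf 34.8818236682564 q [ 0.06  0.53  0.48  1.66 -0.28  1.02  2.27]
```

Request:
{"method": "carry_out", "body": {"commands": [[0.2,0,0.4,0,0,0,0],[0.2,0,0.8,0,0,0,0],[0.2,0,1,0,0,0,0],[0.2,0,1,0,0,0,0],[0.2,0,1,0,0,0,0],[0.2,0,1,0,0,0,0],[0.2,0,1,0,0,0,0],[0.2,0,1,0,0,0,0]]}}

```text
clock: 7.05
position: [0.5512, -0.1036, 0.1629]
ee_rot: [0.097, -3.138, -0.001]
force: [-0.0, -0.4, -3.8]
width: 0.349
gripper_force: 34.9
```

Request:
{"method": "carry_out", "body": {"commands": [[0.2,-0.1,1,0,0,0,0],[0.2,-0.1,1,0,0,0,0],[0.2,-0.1,1,0,0,0,0],[0.2,-0.1,1,0,0,0,0],[0.2,-0.1,1,0,0,0,0],[0.2,-0.1,1,0,0,0,0],[0.2,-0.1,1,0,0,0,0],[0.2,-0.05,0.8,0,0,0,0]]}}

```text
clock: 7.85
position: [0.5578, 0.0926, 0.1628]
ee_rot: [0.099, -3.138, -0.0]
force: [0.1, 0.8, -3.7]
width: 0.35
gripper_force: 34.9
```

Request:
{"method": "carry_out", "body": {"commands": [[0.2,0,0.8,0,0,0,0],[0.2,0,0.6,0,0,0,0],[0.2,0,0.5,0,0,0,0],[0.2,0,0.3,0,0,0,0],[0.2,0,0,0,0,0,0],[0.2,0,0,0,0,0,0]]}}

```text
clock: 8.45
position: [0.5558, 0.1442, 0.1642]
ee_rot: [-0.095, 3.14, -0.001]
force: [0.2, 0.2, -3.0]
width: 0.344
gripper_force: 34.9
```

```bash
python3 g.py "[.556,.1455,.165]"; python3 - <<'E'
from h import *
crop('side',160,360,90,240,'pics/s2.png'); 
crop('top',130,290,180,300,'pics/t2.png')
E
```

```text
t 8.45 pos [0.5558 0.1442 0.1642] shift(x25mm) [-0.01  0.05 -0.03] turn(x.1) [-0.01 -0.   -0.02] F [ 0.2  0.2 -3. ] w 0.344 gf 34.88174266414717 q [-0.66  0.43  0.44  1.8  -0.22  0.95  1.5 ]
```

View pics/s2.png

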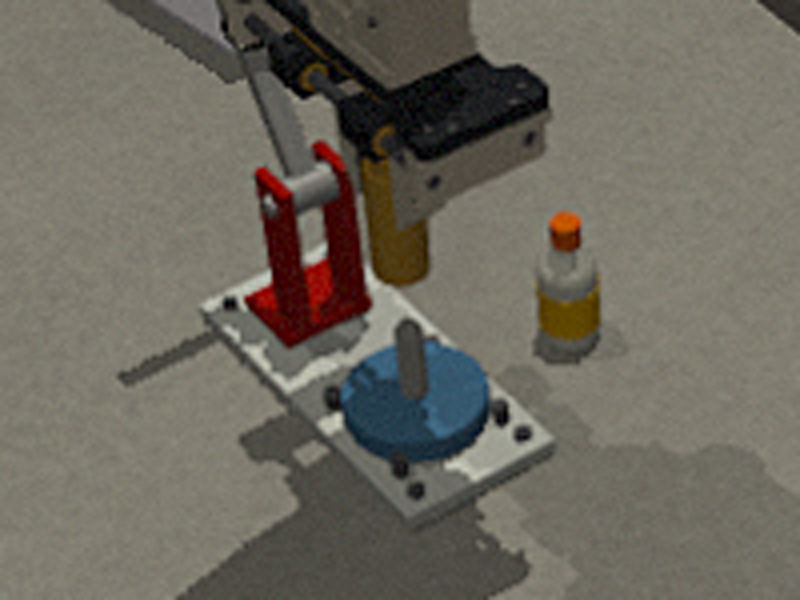

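The sleeve hangs above the stub in the side crop: its lower end is at (400,270) and the stub top at (408,325). The bracket, upright clamp arm and glue (565,290) are all clear of the gripper. Next I'll measure the remaining offset.

```bash
cat > f.py <<'E'
from h import *
from scipy.optimize import least_squares
im=dict(np.load('side.npz')); C=cloud(im); hsv=cv2.cvtColor(im['pixels'],cv2.COLOR_RGB2HSV).astype(int); H,S=hsv[...,0],hsv[...,1]
c=-im['R'].T@im['t']
def edges(mask,zs,name,r):
    # silhouette method: per-row mid pixel -> ray -> vertical plane through camera; distance of (.556,.1455) from it
    K=im['mtx'];k=float(im['k1'])
    out=[]
    for v in np.unique(np.nonzero(mask)[0]):
        u=np.nonzero(mask[v])[0]
        if len(u)<4: continue
        uv=np.array([(u.min()+u.max())/2,v]); xd=np.array([(uv[0]-K[0,2])/K[0,0],(uv[1]-K[1,2])/K[1,1]]);x=xd.copy()
        for _ in range(20): x=xd/(1+k*(x@x))
        d=im['R'].T@np.r_[x,1]; n=np.array([-d[1],d[0]])/np.hypot(*d[:2]); out.append((n@(np.array([.556,.1455])-c[:2]),len(u)))
    o=np.array(out); print(name,'lateral mid of rows mm',(1000*o[:,0]).round(1),'w',o[:,1]); return n
uu=np.arange(640)[None]+0*np.arange(480)[:,None]; vv=np.arange(480)[:,None]+0*uu
b=(uu>247)&(uu<272)&(vv>142)&(vv<163)&(abs(H-20)<9)&(S>110); n=edges(b,0,'sleeve',.016); print('normal',n)
s=(uu>254)&(uu<270)&(vv>168)&(vv<190)&(S<60); edges(s,0,'stub',.008)
def fit(p,r):
    f=lambda q:np.hypot(p[:,0]-q[0],p[:,1]-q[1])-r
    x0=np.median(p,0)[:2]; x0=x0+(x0-c[:2])/np.linalg.norm(x0-c[:2])*r*.8
    return least_squares(f,x0,loss='soft_l1',f_scale=.002).x
p=C[b&(im['range_z']>0)]; print('sleeve',len(p),fit(p,.016).round(4),'zlow',np.percentile(p[:,2],[1,3]).round(4))
p=C[s&(im['range_z']>0)]; p=p[(p[:,2]>.034)&(p[:,2]<.073)]; print('stub',len(p),fit(p,.008).round(4))
im=dict(np.load('top.npz')); C=cloud(im); hsv=cv2.cvtColor(im['pixels'],cv2.COLOR_RGB2HSV).astype(int)
E
python3 f.py
```

```text
sleeve lateral mid of rows mm [-6.9 -7.1  0.9 -0.4  0.4  0.2 -0.1  0.8  0.5  0.3  0.1 -0.2 -0.4 -0.6
 -0.9 -0.  -0.3 -1.6] w [ 7.  7. 10. 10. 14. 15. 15. 14. 14. 14. 14. 14. 14. 14. 14. 13. 11.  8.]
normal [-0.9014795  0.4328218]
stub lateral mid of rows mm [ 1.6  1.4  1.2  0.9  0.7  0.5  0.2 -4.3 -4.6 -0.5 -0.7  0.1 -0.1 -1.5
  0.5  0.2 -0.  -0.3 -0.5 -1.9  0.1] w [15. 15. 15. 15. 15. 15. 12. 10.  8.  7.  5.  6.  6.  5.  7.  7.  7.  7.
  7.  6.  4.]
sleeve 221 [0.5551 0.1445] zlow [0.1216 0.1227]
stub 91 [0.5563 0.1482]
```

View pics/t2.png

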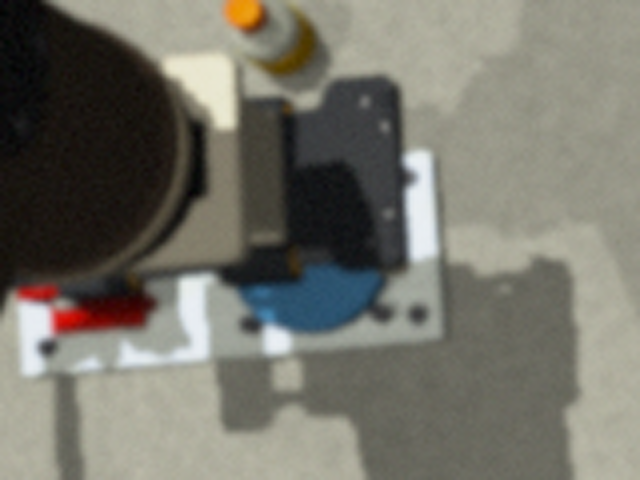

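The top crop shows only the gripper over the foot, with the glue (275,35) clear of it. In the side view the sleeve is laterally within about 0.5 mm of the stub. I'll nudge it about 2 mm along the depth direction, then descend.

Request:
{"method": "carry_out", "body": {"commands": [[0.2,-0.04,0.08,0.4,0,0,0],[0.2,0,0,0.5,0,0,0],[0.2,0,0,0.4,0,0,0],[0.2,0,0,0.2,0,0,0],[0.2,0,0,0.2,0,0,0],[0.2,0,0,0.15,0,0,0],[0.2,0,0,0.15,0,0,0],[0.2,0,0,0,0,0,0]]}}

```text
clock: 9.35
position: [0.5565, 0.1471, 0.1139]
ee_rot: [0.096, -3.14, 0.0]
force: [-0.5, 0.2, -2.6]
width: 0.342
gripper_force: 34.9
```

```bash
python3 g.py "[.5565,.1465,.074]";  python3 - <<'E'
from h import *
crop('side',210,320,130,210,'pics/s3.png',7)
E
```

```text
t 9.35 pos [0.5565 0.1471 0.1139] shift(x25mm) [-0.   -0.02  1.59] turn(x.1) [-0.   -0.   -0.01] F [-0.5  0.2 -2.6] w 0.342 gf 34.88204857567325 q [-0.64  0.49  0.41  1.85 -0.25  0.85  1.52]
```

View pics/s3.png

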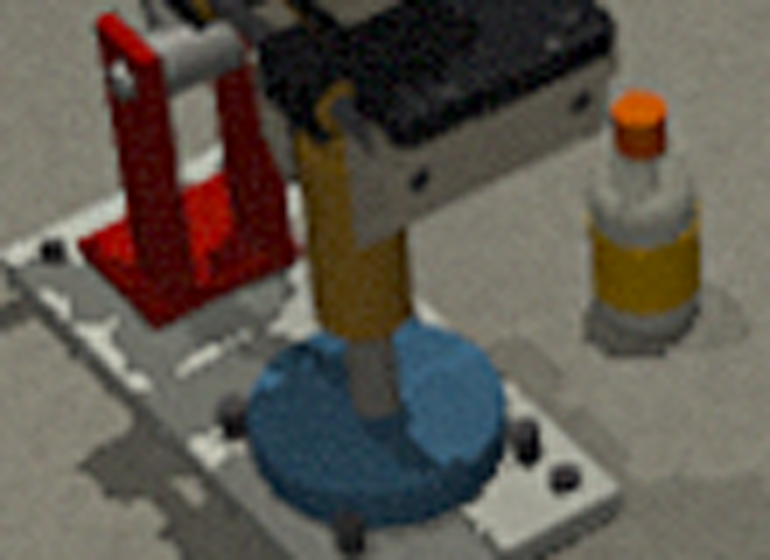

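The sleeve's lower end (crop 365,330) is over the stub (372,380), the axes line up, and there is no side force. Continuing slowly.

Request:
{"method": "carry_out", "body": {"commands": [[0.2,0,0,0.2,0,0,0],[0.2,0,0,0.2,0,0,0],[0.2,0,0,0.2,0,0,0],[0.2,0,0,0.2,0,0,0],[0.2,0,0,0.2,0,0,0],[0.2,0,0,0.2,0,0,0],[0.2,0,0,0.1,0,0,0],[0.2,0,0,0,0,0,0]]}}

```text
clock: 10.2
position: [0.5564, 0.147, 0.0813]
ee_rot: [0.096, -3.139, 0.0]
force: [-1.1, -0.7, -2.7]
width: 0.345
gripper_force: 34.9
```

Request:
{"method": "carry_out", "body": {"commands": [[0.2,0,0,0.1,0,0,0],[0.2,0,0,0.1,0,0,0],[0.2,0,0,0.06,0,0,0],[0.2,0,0,0.04,0,0,0],[0.2,0,0,0,0,0,0]]}}

```text
clock: 10.7
position: [0.5569, 0.1472, 0.0746]
ee_rot: [-0.096, 3.14, 0.0]
force: [-0.0, -0.8, 1.7]
width: 0.347
gripper_force: 34.9
```

Request:
{"method": "carry_out", "body": {"commands": [[0.2,0,0,0.03,0,0,0],[0.2,0,0,0.03,0,0,0],[0.2,0,0,0,0,0,0]]}}

```text
clock: 11.0
position: [0.5575, 0.1473, 0.0744]
ee_rot: [-0.096, 3.138, 0.002]
force: [-5.3, -0.6, 16.0]
width: 0.348
gripper_force: 35.0
```

Request:
{"method": "carry_out", "body": {"commands": [[0.5,0,0,-0.06,0,0,0],[0.6,0,0,0,0,0,0],[0.6,0,0,0,0,0,0],[0.6,0,0,0,0,0,0],[0.6,0,0,-0.3,0,0,0],[0.6,0,0,-1,0,0,0],[0.6,0,0,-1,0,0,0],[0.6,0,0,-1,0,0,0]]}}

```text
clock: 11.8
position: [0.5566, 0.1469, 0.158]
ee_rot: [0.096, -3.14, 0.0]
force: [-1.0, -0.1, -0.5]
width: 0.601
gripper_force: 0.0
```

Request:
{"method": "carry_out", "body": {"commands": [[0.6,0.6,0,-1,0,0,0],[0.6,0.6,0,-1,0,0,0],[0.6,0.6,0,-1,0,0,0],[0.6,0,0,-1,0,0,0],[0.6,0,0,-1,0,0,0],[0.6,0,0,-1,0,0,0],[0.6,0,0,-1,0,0,0]]}}

```text
clock: 12.5
position: [0.5115, 0.1441, 0.3333]
ee_rot: [-0.095, 3.14, 0.0]
force: [0.3, -0.6, -0.0]
width: 0.599
gripper_force: 0.0
```

```bash
python3 g.py "[.4985,.313,.2225]"; python3 - <<'E'
from h import *
crop('side',160,320,40,210,'pics/s4.png',3.5)
im=dict(np.load('side.npz')); C=cloud(im); hsv=cv2.cvtColor(im['pixels'],cv2.COLOR_RGB2HSV).astype(int); H,S=hsv[...,0],hsv[...,1]
m=(abs(H-20)<9)&(S>110)&(abs(C[...,0]-.556)<.04)&(abs(C[...,1]-.146)<.04)
print('sleeve pts',m.sum(),np.percentile(C[m],[1,50,99],axis=0).round(4))
E
```

```text
t 12.5 pos [0.5115 0.1441 0.3333] shift(x25mm) [0.11 6.78 4.43] turn(x.1) [ 0.    0.   -0.01] F [ 0.3 -0.6 -0. ] w 0.599 gf 0.0 q [-0.76  0.21  0.48  1.66 -0.1   1.3   1.37]
sleeve pts 413 [[0.5399 0.1307 0.0306]
 [0.552  0.1373 0.0755]
 [0.569  0.1605 0.1015]]
```

View pics/s4.png

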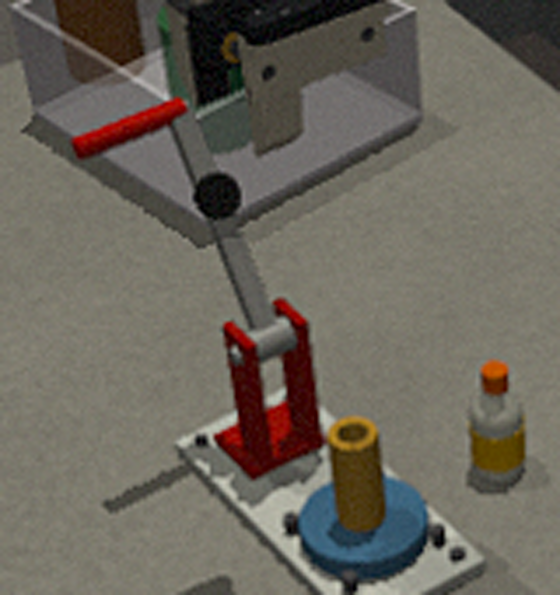

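The sleeve stands home on the foot (crop 355,475), spanning z of about 0.031 to 0.101. The clamp handle lies between (80,148) and (180,108) in the crop and the glue has not moved. Going to the handle.

Request:
{"method": "carry_out", "body": {"commands": [[0.6,0.02,1,0,0,0,0],[0.6,0.02,1,0,0,0,0],[0.6,0.02,1,0,0,0,0],[0.6,0.02,1,0,0,0,0],[0.6,0.02,1,0,0,0,0],[0.6,0,1,0,0,0,0],[0.6,0,0.78,0,0,0,0],[0.6,0,0,0,0,0,0]]}}

```text
clock: 13.35
position: [0.4978, 0.3166, 0.3313]
ee_rot: [0.102, -3.139, -0.001]
force: [-0.4, -0.8, 0.4]
width: 0.599
gripper_force: 0.0
```

Request:
{"method": "carry_out", "body": {"commands": [[0.6,0,0,1,0,0,0],[0.6,0,0,1,0,0,0],[0.6,0,0,1,0,0,0],[0.6,0,0,0.8,0,0,0],[0.6,0,0,0.6,0,0,0],[0.6,0,0,0,0,0,0]]}}

```text
clock: 13.95
position: [0.4981, 0.3117, 0.22]
ee_rot: [0.094, -3.137, 0.004]
force: [0.1, 0.9, -0.0]
width: 0.603
gripper_force: 0.0
```

```bash
python3 g.py "[.4985,.313,.2225]"; python3 - <<'E'
from h import *
crop('side',160,320,40,210,'pics/s5.png',3.5)
E
```

```text
t 13.95 pos [0.4981 0.3117 0.22  ] shift(x25mm) [-0.02  0.05 -0.1 ] turn(x.1) [-0.03 -0.03 -0.02] F [ 0.1  0.9 -0. ] w 0.603 gf 0.0 q [-0.93  0.39  0.39  1.7  -0.16  1.09  1.14]
```

View pics/s5.png

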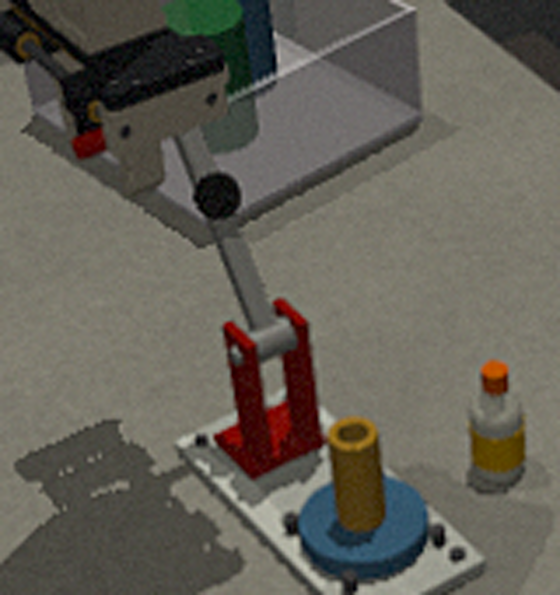

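The fingers straddle the handle near (100,145) in the crop. Next I'll close lightly and work out the arc steps.

Request:
{"method": "carry_out", "body": {"commands": [[0.1,0,0,0,0,0,0],[0.1,0,0,0,0,0,0],[0.1,0,0,0,0,0,0],[0.1,0,0,0,0,0,0],[0.1,0,0,0,0,0,0]], "squeeze": 6}}

```text
clock: 14.5
position: [0.4989, 0.3134, 0.222]
ee_rot: [-0.096, 3.14, 0.0]
force: [-0.3, -0.3, 0.9]
width: 0.212
gripper_force: 0.0
```

```bash
python3 g.py "[.4985,.313,.2225]"; python3 - <<'E'
import numpy as np
t=np.r_[2.1,2.07,np.linspace(2.0,0.2,19),.12,.06,.02]
print(np.c_[t[1:],-np.diff(np.cos(t))*6,-np.diff(np.sin(t))*6].round(2).tolist())
E
```

```text
t 14.5 pos [0.4989 0.3134 0.222 ] shift(x25mm) [ 0.02 -0.02 -0.02] turn(x.1) [ 0.    0.   -0.01] F [-0.3 -0.3  0.9] w 0.212 gf 0.0 q [-0.93  0.39  0.39  1.69 -0.16  1.09  1.14]
[[2.07, -0.16, -0.09], [2.0, -0.38, -0.19], [1.9, -0.56, -0.22], [1.8, -0.58, -0.17], [1.7, -0.59, -0.11], [1.6, -0.6, -0.05], [1.5, -0.6, 0.01], [1.4, -0.6, 0.07], [1.3, -0.59, 0.13], [1.2, -0.57, 0.19], [1.1, -0.55, 0.24], [1.0, -0.52, 0.3], [0.9, -0.49, 0.35], [0.8, -0.45, 0.4], [0.7, -0.41, 0.44], [0.6, -0.36, 0.48], [0.5, -0.31, 0.51], [0.4, -0.26, 0.54], [0.3, -0.21, 0.56], [0.2, -0.15, 0.58], [0.12, -0.08, 0.47], [0.06, -0.03, 0.36], [0.02, -0.01, 0.24]]
```

Request:
{"method": "carry_out", "body": {"commands": [[0.1,0,0,0,0,0,0],[0.1,0,0,0,0,0,0],[0.1,0,-0.16,-0.09,0,0,0],[0.1,0,-0.38,-0.19,0,0,0],[0.1,0,-0.56,-0.22,0,0,0],[0.1,0,0,0,0,0,0]]}}

```text
clock: 15.1
position: [0.5011, 0.2832, 0.2357]
ee_rot: [-0.091, 3.14, 0.0]
force: [-1.5, 0.5, 3.9]
width: 0.149
gripper_force: 6.0
```

Gripped lightly and moving. The clamp is now at about 1.9 rad.

Request:
{"method": "carry_out", "body": {"commands": [[0.1,0,-0.58,-0.17,0,0,0],[0.1,0,-0.59,-0.11,0,0,0],[0.1,0,-0.6,-0.05,0,0,0],[0.1,0,-0.6,0.01,0,0,0],[0.1,0,-0.6,0.07,0,0,0],[0.1,0,-0.59,0.13,0,0,0],[0.1,0,-0.57,0.19,0,0,0],[0.1,0,0,0,0,0,0]]}}

```text
clock: 15.9
position: [0.5069, 0.1797, 0.2316]
ee_rot: [0.091, -3.139, 0.003]
force: [0.5, -4.5, 3.9]
width: 0.153
gripper_force: 6.0
```

```bash
python3 - <<'E'
import numpy as np
from h import *
s=arm.observe();p=s['position'];fx=np.array([.062,-.998]);h=np.array([.550,.2403])
d=np.r_[(p[:2]-h)@fx, p[2]+.019-.112];print(p,s['force'],s['width'],d,np.hypot(*d),np.arctan2(d[1],d[0]))
E
```

```text
[0.50687106 0.17969777 0.23158693] [ 0.52109619 -4.4778226   3.92686693] 0.15268476488632823 [0.05780704 0.13858693] 0.15015988575595374 1.1756211171248472
```

Still on the arc: radius 150 mm, angle 1.18 rad.

Request:
{"method": "carry_out", "body": {"commands": [[0.1,0,-0.55,0.24,0,0,0],[0.1,0,-0.52,0.3,0,0,0],[0.1,0,-0.49,0.35,0,0,0],[0.1,0,-0.45,0.4,0,0,0],[0.1,0,-0.41,0.44,0,0,0],[0.1,0,-0.36,0.48,0,0,0],[0.1,0,-0.31,0.51,0,0,0],[0.1,0,0,0,0,0,0]]}}

```text
clock: 16.7
position: [0.5112, 0.1046, 0.1625]
ee_rot: [0.094, -3.139, 0.002]
force: [2.8, -0.5, -2.5]
width: 0.147
gripper_force: 6.0
```

Request:
{"method": "carry_out", "body": {"commands": [[0.1,0,-0.26,0.54,0,0,0],[0.1,0,-0.21,0.56,0,0,0],[0.1,0,-0.15,0.58,0,0,0],[0.1,0,-0.08,0.47,0,0,0],[0.1,0,0,0,0,0,0]]}}

```text
clock: 17.2
position: [0.5122, 0.09, 0.1092]
ee_rot: [0.098, -3.139, -0.002]
force: [1.4, 5.8, -3.5]
width: 0.15
gripper_force: 6.0
```

```bash
python3 - <<'E'
import numpy as np
from h import *
s=arm.observe();p=s['position'];fx=np.array([.062,-.998]);h=np.array([.550,.2403])
d=np.r_[(p[:2]-h)@fx, p[2]+.019-.112];print(p,s['force'],s['width'],d,np.hypot(*d),np.arctan2(d[1],d[0]))
E
```

```text
[0.51215272 0.08995622 0.10917176] [ 1.37575557  5.83641499 -3.54474824] 0.14966469975521215 [0.14769656 0.01617176] 0.14857927329009077 0.10905867493420186
```

Request:
{"method": "carry_out", "body": {"commands": [[0.1,0,-0.03,0.25,0,0,0],[0.1,0,0,0.2,0,0,0],[0.1,0,0,0.12,0,0,0],[0.1,0,0,0.08,0,0,0],[0.1,0,0,0.05,0,0,0],[0.1,0,0,0,0,0,0]]}}

```text
clock: 17.8
position: [0.5129, 0.0898, 0.0935]
ee_rot: [-0.099, 3.14, 0.004]
force: [-0.3, 5.9, 4.9]
width: 0.149
gripper_force: 6.0
```

Request:
{"method": "carry_out", "body": {"commands": [[0.35,0,0,0,0,0,0],[0.35,0,0,0,0,0,0],[0.35,0,0,0,0,0,0],[0.35,0,0,-0.3,0,0,0],[0.35,0,0,-1,0,0,0],[0.35,0,0,-1,0,0,0],[0.35,0,0,-1,0,0,0],[0.35,0,0,-1,0,0,0]]}}

```text
clock: 18.6
position: [0.5125, 0.0872, 0.2022]
ee_rot: [0.095, -3.14, 0.0]
force: [-0.9, -0.1, -0.6]
width: 0.347
gripper_force: 0.0
```

Request:
{"method": "carry_out", "body": {"commands": [[0.35,1,-1,-1,0,0,0],[0.35,1,-1,-1,0,0,0],[0.35,1,-1,-1,0,0,0],[0.35,0,-1,0,0,0,0],[0.35,0,-1,0,0,0,0],[0.35,0,0,0,0,0,0],[0.35,0,0,0,0,0,0]]}}

```text
clock: 19.3
position: [0.4452, -0.0422, 0.276]
ee_rot: [-0.093, 3.14, 0.001]
force: [0.4, 1.6, -0.6]
width: 0.348
gripper_force: 0.0
```

```bash
python3 - <<'E'
from h import *
crop('side',160,320,40,210,'pics/s6.png',3.5)
im=dict(np.load('side.npz')); C=cloud(im); hsv=cv2.cvtColor(im['pixels'],cv2.COLOR_RGB2HSV).astype(int); H,S=hsv[...,0],hsv[...,1]
m=(abs(H-20)<9)&(S>110)&(abs(C[...,0]-.556)<.04)&(abs(C[...,1]-.146)<.04)
print('sleeve pts',m.sum(),np.percentile(C[m],[1,50,99],axis=0).round(4))
m=((H<8)|(H>172))&(S>150)&(C[...,1]<.12)&(C[...,1]>.06)&(C[...,0]<.56)&(C[...,2]>.08)
print('handle',m.sum(),np.percentile(C[m],[1,50,99],axis=0).round(4)); s=arm.observe(); print(s['clock'],s['position'],s['force'])
E
```

```text
sleeve pts 112 [[0.54   0.1302 0.0289]
 [0.5512 0.1356 0.0431]
 [0.5686 0.1462 0.071 ]]
handle 186 [[0.4908 0.0804 0.1088]
 [0.5233 0.0864 0.1163]
 [0.5581 0.0931 0.1213]]
19.35 [ 0.44532232 -0.04145671  0.27584632] [-0.18617055 -0.15980668  0.11509537]
```

View pics/s6.png

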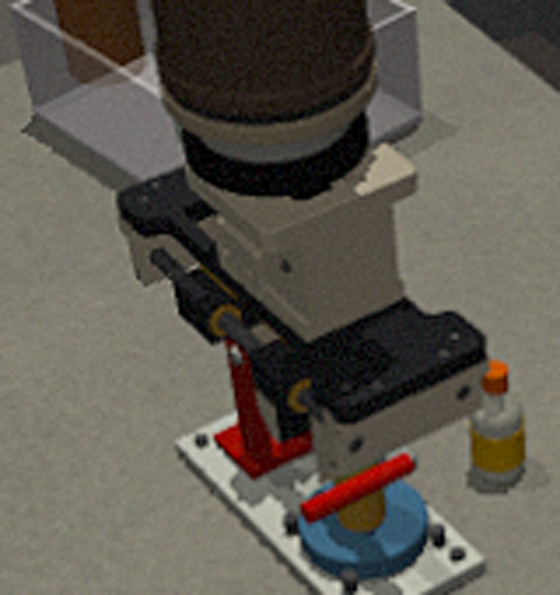

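The red handle lies level at about z 0.112, at (360,488) in the crop. The sleeve is under the bar on the foot, the glue is standing, and the gripper is free of everything. Handing in.

```bash
python3 -c "
from cell import arm
print(arm.sign_off())"
```

```text
the job is handed in; nothing more can be done
None
```

The brass sleeve stands fully home on the blue foot with the clamp shut on it. The glue bottle stayed put; I did not re-image the glasses and jar, but nothing touched them that I noticed. I handed the job in at about 19 s, and it returned no verdict.

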